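# Unlock the test enclosure and hold its lid open

## Task

Pull the black-knobbed locking pin out of its snap socket at the front of the grey test enclosure and put it in the small steel tray. Then raise the lid, which has a bar handle, to 50 degrees from closed (within about 5 degrees) and finish while holding it there: the lid falls shut if you let go. Do not force the lid up while the pin still locks it, and leave the multimeter, the solder spool and the screwdriver where they are.

Things in the scene. Friction and masses are not known exactly. Their poses are not given: they have to be found in the camera images.
- case: Grey steel test enclosure, open-topped box fixed to the bench: 180 deep (x) x 220 wide (y) x 90 mm high, shut by its lid. Origin: centre of its underside. Its +x points from the front (handle and pin side, towards the robot) to the hinge; z up; turned up to 0.25 rad. An aluminium socket block (40 x 40 mm, top 89 mm up) stands out of the front face at its +y end.
- lid (a joint): Lid angle: 0 closed, grows as it opens upward, stop at 1.25 rad; 50 degrees = 0.873 rad. The lid is a grey plate 180 x 220 x 8 mm, 0.3 to 0.55 kg, hinged along the enclosure's far upper edge; gravity shuts it from every angle (1 to 3 N at the handle) and nothing holds it up.
- lid_handle (a point): Grip point on the axis of the lid's handle: a round steel bar 12 mm thick, parallel to the enclosure's y, 45 mm in front of the lid's front edge in the lid's plane, carried at its two ends (bar free 40 mm to either side). At lid 0 it is 94 mm above the bench. Moves with the lid, 225 mm from the hinge; the round bar can turn between gripper pads.
- lid_hinge (a point): Middle of the hinge line (parallel to the enclosure's y), 90 mm above the bench, 90 mm along +x from the enclosure's origin. In the enclosure's axes, at lid angle a, the handle point lies from here at x = -0.225 cos a + 0.004 sin a, y = -0.040, z = 0.225 sin a + 0.004 cos a (m).
- pin: Loose locking pin, 64.5 mm, 45 g: black knob 28 mm wide, 32 mm tall (32.5 to 64.5 mm from the origin), steel collar 16 mm wide, grooved stem 12 mm wide, 22 mm long. Origin: stem tip; +z to the knob. Starts upright in the socket through the lid tongue (its top 98 mm up, knob 99.5 to 131.5 mm). Spring balls hold it: 8 to 17 N straight up frees it within 13 mm; 35 mm up it is clear of socket and lid.
- socket (a point): Where the pin's origin sits when it is fully in: 67 mm above the bench, on the axis of the upright socket hole (14 mm wide, open at the top, 89 mm above the bench).
- tray: Small open steel tray, fixed, 130 (x) x 120 (y) x 24 mm high, walls and floor about 4 mm. Origin: centre of its underside. It stands to the left or the right of the enclosure; the multimeter is on the other side.
- multimeter: Bystander: loose grey multimeter lying flat, 150 (x) x 85 x 38 mm high, with a 13 mm dial on top. Origin: centre of its underside.
- spool: Bystander: loose solder spool (black flanges, bright wire) standing on a flange, 56 mm in diameter, 47 mm high. Origin: centre of its underside.
- screwdriver: Bystander: loose black-handled screwdriver, 160 mm long, lying along its x. Origin: under its middle.
Mind the look-alikes: they are no part of the job. Several things have the shape of the tray; the one meant has the colours described above.

How it is judged:
By the outcome, as a careful person would: the job done as asked, in the order asked, and still so for the second after the job is handed in, while the arm keeps its last pose, push and grip.
It also fails if it takes over 61 s, if anything falls off the work surface, if the arm or the gripper's body presses on something with over 40 N, if the wrist force passes 120 N, or if a joint passes its speed limit or range.

## Robot

A 7-joint arm with a two-finger parallel gripper is mounted at the origin on the work surface. World frame = base frame: x ahead of the robot, y to its left, z up, the work surface at z = 0. Lengths are in mm, angles in rad, forces in N, time in s.
With the tool pointing down it reaches from about 425 to 1025 mm from the base axis. Payload 9.4 kg.
Tool frame: the origin (TCP) lies midway between the tips of the shut fingers; the grasp point (between the pads) lies 19 mm behind it; z points along the fingers, y is the line along which they close (so a half turn about z gives the same grasp; the last joint's range is limited). The gripper opens to 85 mm and grips with 20 to 120 N. Pads are 22 mm wide; open, the fingers measure 114 mm over their backs; the gripper's body (76 mm by 85 mm) begins 54 mm behind the grasp point. The pads swing forward as they close: fully open they stand 13 mm farther back than shut.
Start: joints at [-1.395, 0.599, -0.003, 1.599, 0.002, 0.943, -0.08], TCP at [181.339, 701.955, 207.275] pointing down, gripper open.
Joint ranges: [-2.57, 2.57], [-0.35, 1.97], [-1.29, 1.29], [0.11, 2.56], [-1.05, 4.19], [0.11, 1.86], [-2.63, 2.63]. Speed limits (rad/s): [2.22, 2.22, 3.01, 3.01, 3.14, 3.14, 3.14].

## Interface

Orientations are given as a unit quaternion [x, y, z, w].
In Python, from station import r gives the robot as it stands.
- The arm moves only by the tool carry_out, never from a script. Its argument "steps" is a list of rows, each an object with "gripper": the opening, from 0 (shut) to 1 (fully open); "delta_pos": the shift along the tool's x, y, z in m, a list of three; "twist": the turn, a rotation vector about the tool's x, y, z in rad, a list of three. In form: [{"gripper": gripper, "delta_pos": [dx, dy, dz], "twist": [ax, ay, az]}, ...]. A call has 1 to 12 rows; each row is the pose to reach, as a shift and turn from the pose commanded when the call began, along the tool's axes at that moment; what a row does not reach only later rows make up. A row lasts 1/8 s, in which the tool goes at most 62.5 mm and 10.7 degrees, less where a joint would pass 70% of its speed; a pose out of reach is approached as far as the arm can. A call with a gripper value outside its range is refused whole. The fingers move at their own pace and stop on an object; "squeeze" is the grip in N (left out, the last holds). Time passes only in rows, so rows that repeat a pose let the fingers close. It gives the time, the measured TCP pose, the force, the opening and the grip force at its end, in the units of the state.
- r.observe(): the state, without advancing time (a new reading comes with each control period).
- r.get_image(name): name is "scene" or "top" or "wrist"; returns a dict with "pixels" (384x512x3 uint8, red, green, blue), "mtx" (3x3 intrinsics, pixels), "T" (4x4, takes a point from camera to world coordinates); the wrist camera has in their place "tool_from_camera" (4x4, takes a point from camera to tool coordinates, whose origin is the TCP and whose axes are the flange's). Camera axes: x right, y up, looking along -z (the intrinsics and any distortion apply to the point x, -y, -z); pixel columns grow to the right and rows downward; lengths in mm; the calibration is good to about 2 mm. The wrist camera is an equidistant fisheye: a pixel r from the principal point sees the ray r / f radians off the axis. A picture is of the moment at which its call begins: read the wrist's pose just before it. There is no depth.
- r.close_job(): hands the job in; it is judged then, once.
The state is a dict: "t": time; "joints": joint angles; "qvel": joint speeds; "joint_efforts": joint torques, N m; "eef_pos": TCP position; "tool_rot": TCP orientation; "contact_force": force on the tool from outside, world axes, zero at the start; "ft_torque": the same for the moment, N m; "width": opening from 0.0 (shut) to 1.0 (fully open); "grasp_force": force on a finger pad.
Only numpy, scipy, OpenCV 4.12 (cv2) and the standard library are available. Lean on these libraries where they do the work, as an engineer would, in place of code of your own. Each camera call takes 0.05 s, during which the arm holds its last target. There are 200 camera calls.

## Working session

There is one attempt and no reset: what is moved stays moved. The work goes in short steps, Python scripts to look and compute and a tool call to move; the robot and the scene stay as the last step left them, time stands still between calls to the robot, and variables do not carry over. Pictures are saved under pics/ and viewed, at most 11 in all, crops included, and the job is handed in when it is done.

Besides the shell and the picture viewer there is one more tool, called after ">>>" as name(argument=value, ...) on one line, values as JSON. carry_out: Moves the arm, as the interface text tells. Its arguments: {"type":"object","properties":{"steps":{"type":"array"},"squeeze":{"type":"number"}},"required":["steps"]}

```bash
ls; mkdir -p pics
python3 - <<'E'
from station import r
import cv2,pickle
s=r.observe();print(s)
d={}
for n in("scene","top"):
    im=r.get_image(n);d[n]=im;cv2.imwrite(f"pics/{n}0.png",im["pixels"][:,:,::-1]);print(n,im["mtx"],im["T"],[k for k in im])
pickle.dump(d,open("im0.pkl","wb"))
E
```

```text
pics
{'t': 0.0, 'joints': array([-1.39472332,  0.60010586, -0.00252736,  1.60012615,  0.00181461,
        0.94289546, -0.07982474]), 'qvel': array([ 2.03366080e-04,  9.47546088e-04,  2.71667700e-04,  9.38126696e-05,
        9.19723150e-04, -5.31601021e-04,  9.98901814e-04]), 'joint_efforts': array([ 1.04280774e-03, -7.76456594e+01,  1.56523447e+00, -2.57999432e+01,
        1.23486275e-02,  9.00349027e-03,  1.04319753e-05]), 'eef_pos': array([181.22217327, 701.46561559, 206.43246726]), 'tool_rot': array([ 1.26035755e-01,  9.92025403e-01, -7.66384554e-04, -1.58847704e-05]), 'contact_force': array([-0.54037838,  0.37724719, -0.16941726]), 'ft_torque': array([-0.0093536 ,  0.00836587,  0.00839606]), 'grasp_force': 0.0, 'width': 1.001601432502254}
scene [[351.60647716   0.         253.98242065]
 [  0.         351.60647716 187.44237927]
 [  0.           0.           1.        ]] [[ 3.16601866e-01 -6.58874541e-01  6.82383761e-01  1.15751217e+03]
 [ 9.48450150e-01  2.30762290e-01 -2.17235077e-01 -9.21595552e+01]
 [-1.43377773e-02  7.15984011e-01  6.97969429e-01  6.95553060e+02]
 [ 0.00000000e+00  0.00000000e+00  0.00000000e+00  1.00000000e+00]] ['pixels', 'mtx', 'T']
top [[362.41877276   0.         266.28576782]
 [  0.         362.41877276 197.16345236]
 [  0.           0.           1.        ]] [[-2.31758576e-02  9.92036338e-01 -1.23801389e-01  4.37752393e+02]
 [-9.99072673e-01 -2.74769882e-02 -3.31482926e-02  7.25554504e+01]
 [-3.62860001e-02  1.22918344e-01  9.91753199e-01  9.64926934e+02]
 [ 0.00000000e+00  0.00000000e+00  0.00000000e+00  1.00000000e+00]] ['pixels', 'mtx', 'T']
```

View pics/scene0.png

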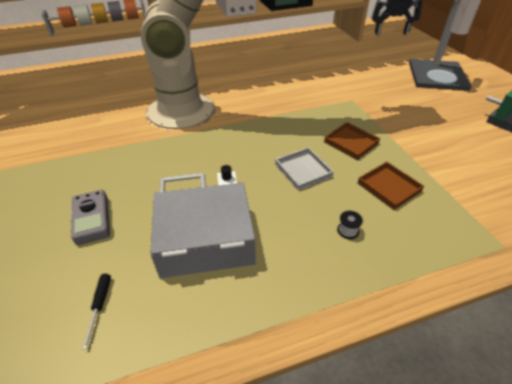

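View pics/top0.png

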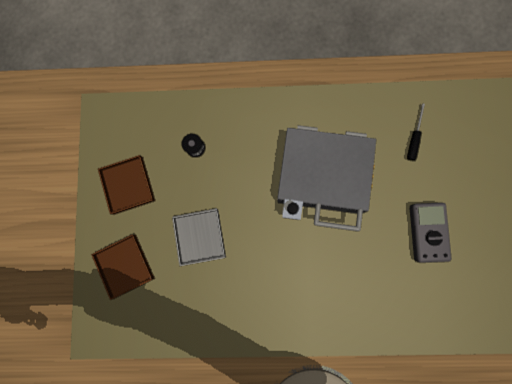

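The scene view shows the enclosure at (203,228), the pin's black knob at (227,173) and the bar handle at (182,180). The steel tray is at (304,169), and two brown trays are at (352,140) and (390,185).
In the top view the knob is at (292,209), the handle bar at (338,227), the steel tray at (199,237) and the brown look-alikes at (127,184) and (123,266).
Things that could be mistaken for the pin knob, in top pixels: the spool (194,145), the multimeter dial (434,238) and the screwdriver handle (414,146). I choose the knob at the socket and the grey tray, and will check both in a crop.

Run:
```python
import pickle,cv2,numpy as np
d=pickle.load(open("im0.pkl","rb"))
def crop(n,x,y,w,h,k): return cv2.resize(d[n]["pixels"][y:y+h,x:x+w,::-1],None,fx=k,fy=k,interpolation=cv2.INTER_CUBIC)
a=crop("scene",150,135,190,75,4);b=crop("top",170,185,200,75,4)[:,:760]
cv2.imwrite("pics/crop0.png",np.vstack([a,b[:, :760]]))
```

```text
(no output)
```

View pics/crop0.png

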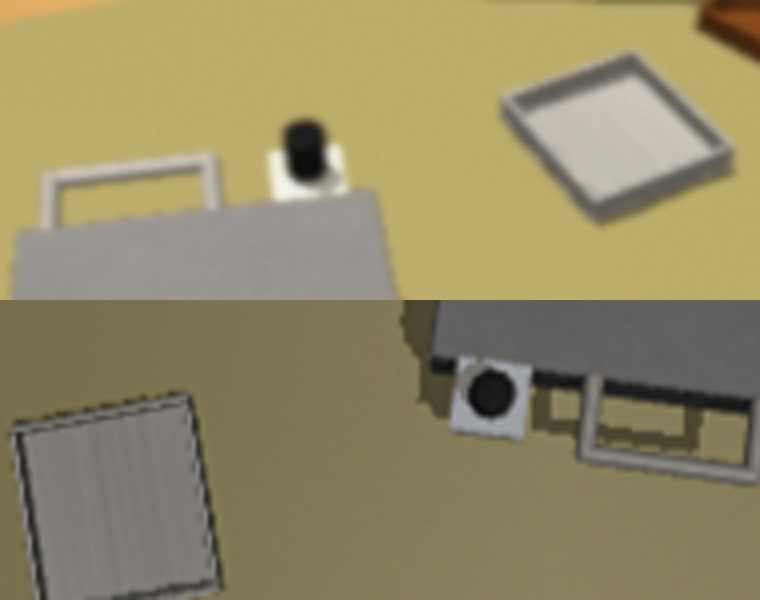

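The crop confirms the black knob in its light socket block: top face at scene (226,168) and top view (292.4,208). The bar ends are at scene (162,178) and (202.5,174), and at top view (315.5,223.5) and (361,229). The plain grey tray's rim is centred at scene (304,167) and top view (199.3,236.5).

```bash
cat > h.py <<'E'
import pickle,numpy as np
from scipy.spatial.transform import Rotation as R
def ray(im,u,v):
    K=im["mtx"];T=im["T"];p=np.linalg.inv(K)@[u,v,1];d=T[:3,:3]@[p[0],-p[1],-p[2]]
    return T[:3,3],d/np.linalg.norm(d)
def tri(rays):
    A=0;b=0
    for o,d in rays:
        P=np.eye(3)-np.outer(d,d);A=A+P;b=b+P@o
    x=np.linalg.solve(A,b);return x.round(1),[round(float(np.linalg.norm(np.cross(x-o,d))),1) for o,d in rays]
def atz(im,u,v,z):
    o,d=ray(im,u,v);return (o+d*(z-o[2])/d[2]).round(1)
E
python3 - <<'E'
from h import *
d=pickle.load(open("im0.pkl","rb"));s,t=d["scene"],d["top"]
for n,a,b in [("knobtop",(226.2,167.4),(292.4,207.9)),("barL",(161.6,178),(361,229)),("barR",(202.6,174.2),(315.4,223.6)),("tray",(304,167),(199.3,236.5))]:
    print(n,tri([ray(s,*a),ray(t,*b)]))
print("knob@131.5",atz(s,226.2,167.4,131.5),atz(t,292.4,207.9,131.5))
for n,a,b in [("L",(161.6,178),(361,229)),("R",(202.6,174.2),(315.4,223.6))]: print(n,atz(s,*a,94),atz(t,*b,94))
print([atz(t,*p,24).tolist() for p in[(173.5,216),(217,208.7),(225,257),(181,264)]],[atz(s,*p,24).tolist() for p in[(275.5,159),(308,147.5),(333.5,172.5),(299.6,187.6)]])
# lid front edge top corners in top view z=98
print([atz(t,*p,98).tolist() for p in[(279,203.5),(370,212),(288,128.5),(376,138.5)]])
E
```

```text
knobtop (array([515.4,  41.3, 130.2]), [0.5, 0.5])
barL (array([ 464.3, -117.6,   99.1]), [2.7, 2.7])
barR (array([479.7, -13.9,  93.9]), [0.3, 0.3])
tray (array([457.7, 284.6,  13.8]), [1.7, 1.7])
knob@131.5 [517.   41.5 131.5] [515.2  40.8 131.5]
L [ 459.4 -115.1   94. ] [ 464.1 -121.5   94. ]
R [479.9 -13.6  94. ] [479.6 -14.3  94. ]
[[512.1, 348.8, 24.0], [528.3, 233.9, 24.0], [402.9, 214.0, 24.0], [387.5, 328.2, 24.0]] [[407.0, 215.8, 24.0], [388.6, 330.2, 24.0], [518.0, 349.9, 24.0], [542.7, 234.1, 24.0]]
[[529.8, 71.3, 98.0], [503.6, -144.0, 98.0], [715.0, 44.0, 98.0], [682.4, -168.9, 98.0]]
```

```bash
cat >> h.py <<'E'
def down(az,tilt=0):  # tool z down, tool y horizontally at azimuth az (rad); tilt about tool y
    y=np.array([np.cos(az),np.sin(az),0]);z=np.array([0,0,-1.]);return R.from_matrix(np.c_[np.cross(y,z),y,z])*R.from_euler('y',tilt)
def delta(p0,r0,p1,r1):
    print("dpos m",(r0.inv().apply(np.array(p1)-p0)/1000).round(4).tolist(),"twist",(r0.inv()*r1).as_rotvec().round(4).tolist())
E
python3 - <<'E'
from h import *
r0=R.from_quat([.126036,.992025,0,0])
print(r0.as_matrix().round(3))
delta([181.34,701.96,207.28],r0,[490,10,260],down(-.14))
E
```

```text
[[-0.968  0.25   0.   ]
 [ 0.25   0.968  0.   ]
 [ 0.     0.    -1.   ]]
dpos m [-0.4719, -0.5928, -0.0527] twist [0.0, 0.0, 1.4581]
```

>>> carry_out(steps=[{"gripper": 1, "delta_pos": [-0.472, -0.593, -0.053], "twist": [0, 0, 1.458]}, {"gripper": 1, "delta_pos": [-0.472, -0.593, -0.053], "twist": [0, 0, 1.458]}, {"gripper": 1, "delta_pos": [-0.472, -0.593, -0.053], "twist": [0, 0, 1.458]}, {"gripper": 1, "delta_pos": [-0.472, -0.593, -0.053], "twist": [0, 0, 1.458]}, {"gripper": 1, "delta_pos": [-0.472, -0.593, -0.053], "twist": [0, 0, 1.458]}, {"gripper": 1, "delta_pos": [-0.472, -0.593, -0.053], "twist": [0, 0, 1.458]}, {"gripper": 1, "delta_pos": [-0.472, -0.593, -0.053], "twist": [0, 0, 1.458]}, {"gripper": 1, "delta_pos": [-0.472, -0.593, -0.053], "twist": [0, 0, 1.458]}, {"gripper": 1, "delta_pos": [-0.472, -0.593, -0.053], "twist": [0, 0, 1.458]}, {"gripper": 1, "delta_pos": [-0.472, -0.593, -0.053], "twist": [0, 0, 1.458]}, {"gripper": 1, "delta_pos": [-0.472, -0.593, -0.053], "twist": [0, 0, 1.458]}, {"gripper": 1, "delta_pos": [-0.472, -0.593, -0.053], "twist": [0, 0, 1.458]}])

```text
t: 1.6
eef_pos: [486.5, 16.9, 259.8]
tool_rot: [0.755, 0.656, 0.0, -0.0]
contact_force: [1.2, 1.4, -0.2]
width: 0.996
grasp_force: 0.0
```

>>> carry_out(steps=[{"gripper": 1, "delta_pos": [0, 0, 0], "twist": [0, 0, 0]}, {"gripper": 1, "delta_pos": [0, 0, 0], "twist": [0, 0, 0]}])

```text
t: 1.85
eef_pos: [485.6, 18.8, 259.3]
tool_rot: [0.755, 0.656, -0.0, -0.0]
contact_force: [-0.0, 0.0, 0.5]
width: 0.999
grasp_force: 0.0
```

Run:
```python
from station import r
import cv2,pickle
s=r.observe();im=r.get_image("wrist");print(s["eef_pos"],s["tool_rot"],im["mtx"],im["tool_from_camera"])
pickle.dump((s,im),open("w1.pkl","wb"));cv2.imwrite("pics/w1.png",cv2.resize(im["pixels"][:,:,::-1],None,fx=1.5,fy=1.5,interpolation=cv2.INTER_CUBIC))
```

```text
[485.62942847  18.83411937 259.29786024] [ 7.55064130e-01  6.55650793e-01 -2.77829202e-04 -3.45776675e-04] [[297.31863964   0.         257.84918615]
 [  0.         297.31863964 189.68818341]
 [  0.           0.           1.        ]] [[-1.98854143e-04  9.49686572e-01  3.13201812e-01  8.04157477e+01]
 [ 9.99999706e-01 -4.31071913e-05  7.65616278e-04  6.27098263e-02]
 [ 7.40596750e-04  3.13201872e-01 -9.49686284e-01 -1.66702377e+02]
 [ 0.00000000e+00  0.00000000e+00  0.00000000e+00  1.00000000e+00]]
```

View pics/w1.png

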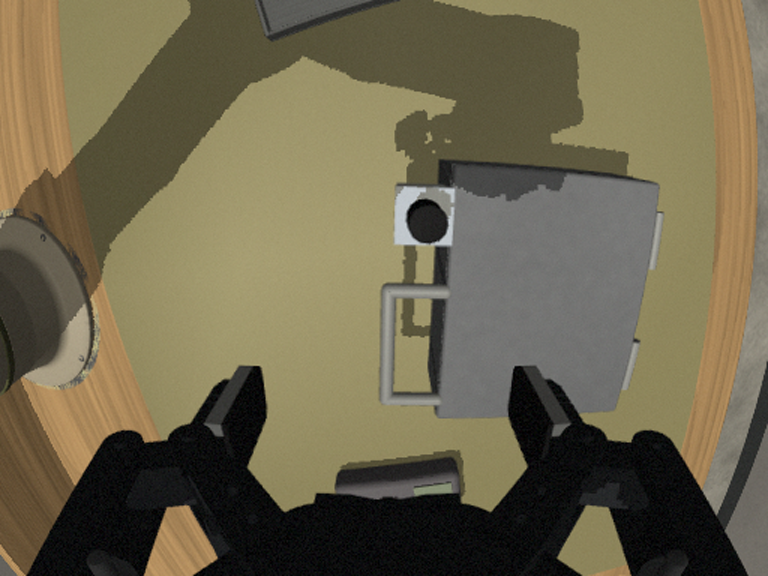

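The wrist view shows the knob top at (427,221) and the bar axis from (388,289) to (388,398) in the 1.5x picture, with the lid edges nearly parallel to the image.

```bash
cat >> h.py <<'E'
def wray(s,im,u,v,k=1.5):
    K=im["mtx"];u=(u+.5)/k-.5-K[0,2];v=(v+.5)/k-.5-K[1,2];rr=np.hypot(u,v);th=rr/K[0,0]
    d=np.array([np.sin(th)*u/rr,-np.sin(th)*v/rr,-np.cos(th)])
    C=im["tool_from_camera"];Q=R.from_quat(s["tool_rot"])
    return Q.apply(C[:3,3])+s["eef_pos"],Q.apply(C[:3,:3]@d)
def wz(s,im,u,v,z):
    o,d=wray(s,im,u,v);return (o+d*(z-o[2])/d[2]).round(1)
E
python3 - <<'E'
from h import *
d=pickle.load(open("im0.pkl","rb"));S,t=d["scene"],d["top"]
s,im=pickle.load(open("w1.pkl","rb"))
print(tri([ray(S,226.2,167.4),ray(t,292.4,207.9),wray(s,im,427,220.5)]),wz(s,im,427,220.5,131.5))
print(tri([ray(S,202.6,174.2),ray(t,315.4,223.6),wray(s,im,388,289)]))
for n,p in dict(b1=(388,290),b2=(388,398)).items(): print(n,wz(s,im,*p,94))
for n,p in dict(f1=(455,162),f2=(441,415),h1=(658,184),h2=(617,409),).items(): print(n,wz(s,im,*p,98))
E
```

```text
(array([515.6,  41.9, 129.9]), [0.3, 1.2, 1.3]) [515.9  43.5 131.5]
(array([480.5, -13.8,  94.2]), [0.2, 1.0, 1.1])
b1 [481.4 -14.3  94. ]
b2 [ 467.4 -113.4   94. ]
f1 [544.   78.2  98. ]
f2 [ 511.8 -136.1   98. ]
h1 [716.9  47.2  98. ]
h2 [ 686.1 -166.7   98. ]
```

>>> carry_out(steps=[{"gripper": 0.7, "delta_pos": [0.0272, 0.0267, 0.04], "twist": [0, 0, 0]}, {"gripper": 0.7, "delta_pos": [0.0272, 0.0267, 0.08], "twist": [0, 0, 0]}, {"gripper": 0.7, "delta_pos": [0.0272, 0.0267, 0.1], "twist": [0, 0, 0]}, {"gripper": 0.7, "delta_pos": [0.0272, 0.0267, 0.12], "twist": [0, 0, 0]}, {"gripper": 0.7, "delta_pos": [0.0272, 0.0267, 0.14], "twist": [0, 0, 0]}, {"gripper": 0.7, "delta_pos": [0.0272, 0.0267, 0.155], "twist": [0, 0, 0]}, {"gripper": 0.7, "delta_pos": [0.0272, 0.0267, 0.155], "twist": [0, 0, 0]}, {"gripper": 0.7, "delta_pos": [0.0272, 0.0267, 0.155], "twist": [0, 0, 0]}], squeeze=60)

```text
t: 2.9
eef_pos: [516.5, 42.2, 105.1]
tool_rot: [0.755, 0.656, 0.0, 0.0]
contact_force: [-0.5, 0.2, -0.4]
width: 0.699
grasp_force: 0.0
```

Run:
```python
from station import r
import cv2,numpy as np
a=r.get_image("wrist")["pixels"][:,:,::-1];b=r.get_image("scene")["pixels"][100:220,120:280,::-1]
cv2.imwrite("pics/w2.png",np.hstack([cv2.resize(a,(480,360)),cv2.resize(b,(320,240)).repeat(1,0) if 0 else cv2.copyMakeBorder(cv2.resize(b,(320,240),interpolation=2),0,120,0,0,0)]))
```

```text
(no output)
```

View pics/w2.png

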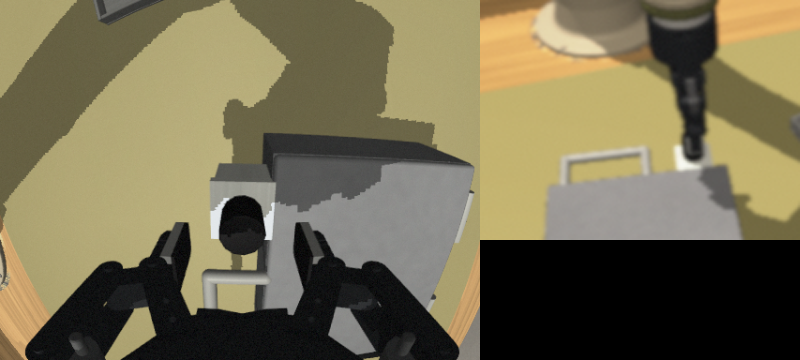

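The knob (242,225) sits centred between the pads (183 and 302). I'll lower 3 mm and close.

>>> carry_out(steps=[{"gripper": 0.6, "delta_pos": [0, 0, 0.003], "twist": [0, 0, 0]}, {"gripper": 0.2, "delta_pos": [0, 0, 0.003], "twist": [0, 0, 0]}, {"gripper": 0.2, "delta_pos": [0, 0, 0.003], "twist": [0, 0, 0]}, {"gripper": 0.2, "delta_pos": [0, 0, 0.003], "twist": [0, 0, 0]}, {"gripper": 0.2, "delta_pos": [0, 0, 0.003], "twist": [0, 0, 0]}, {"gripper": 0.2, "delta_pos": [0, 0, 0.003], "twist": [0, 0, 0]}, {"gripper": 0.2, "delta_pos": [0, 0, 0.003], "twist": [0, 0, 0]}], squeeze=60)

```text
t: 3.88
eef_pos: [516.4, 41.8, 102.0]
tool_rot: [0.755, 0.656, 0.0, 0.0]
contact_force: [-1.3, 0.2, 6.0]
width: 0.277
grasp_force: 58.6
```

>>> carry_out(steps=[{"gripper": 0.1, "delta_pos": [0, 0, 0], "twist": [0, 0, 0]}, {"gripper": 0.1, "delta_pos": [0, 0, -0.005], "twist": [0, 0, 0]}, {"gripper": 0.1, "delta_pos": [0, 0, -0.01], "twist": [0, 0, 0]}, {"gripper": 0.1, "delta_pos": [0, 0, -0.015], "twist": [0, 0, 0]}, {"gripper": 0.1, "delta_pos": [0, 0, -0.02], "twist": [0, 0, 0]}, {"gripper": 0.1, "delta_pos": [0, 0, -0.03], "twist": [0, 0, 0]}, {"gripper": 0.1, "delta_pos": [0, 0, -0.045], "twist": [0, 0, 0]}, {"gripper": 0.1, "delta_pos": [0, 0, -0.07], "twist": [0, 0, 0]}, {"gripper": 0.1, "delta_pos": [0, 0, -0.1], "twist": [0, 0, 0]}, {"gripper": 0.1, "delta_pos": [0, 0, -0.1], "twist": [0, 0, 0]}], squeeze=80)

```text
t: 5.12
eef_pos: [517.5, 41.9, 204.1]
tool_rot: [0.755, 0.656, 0.002, 0.001]
contact_force: [-0.5, -0.8, -0.2]
width: 0.27
grasp_force: 79.9
```

Run:
```python
from station import r
import cv2,numpy as np
s=r.observe();print(s["contact_force"],s["width"],s["eef_pos"],s["joints"])
a=r.get_image("wrist")["pixels"][:,:,::-1];b=r.get_image("scene")["pixels"][70:220,130:290,::-1]
cv2.imwrite("pics/w3.png",np.hstack([cv2.resize(a,(480,360)),cv2.copyMakeBorder(cv2.resize(b,(320,300),interpolation=2),0,60,0,0,0)]))
```

```text
[-0.48472425 -0.84959649 -0.21030449] 0.2696570005400384 [517.53013282  41.91395658 204.13666714] [-0.56047729  0.38991952  0.50715107  2.09527453 -0.28585778  0.71750628
 -0.00863179]
```

View pics/w3.png

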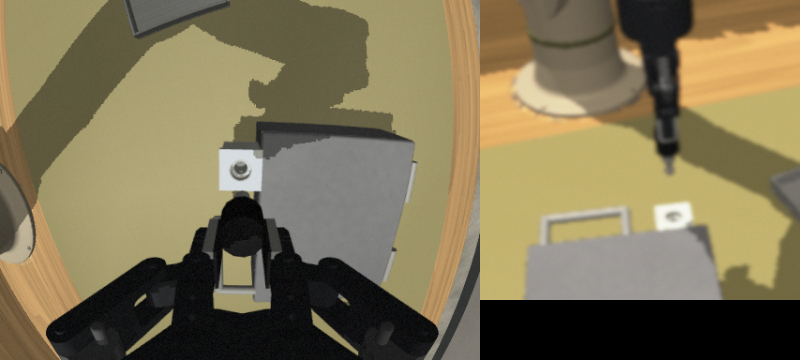

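The pin is out and clear: the socket hole is empty at wrist (240,168) and the pin hangs in the gripper. Next is the tray, releasing the pin tilted so it lies down gently.

Run:
```python
from h import *
r0=R.from_quat([.755,.656,0,0]);p=[517.2,42,204]
delta(p,r0,[460,284,170],r0);delta(p,r0,[460,284,100],r0*R.from_euler('y',-.785));delta(p,r0,[460,284,38],r0*R.from_euler('y',-.785))
```

```text
dpos m [0.2316, -0.0904, 0.034] twist [0.0, 0.0, 0.0]
dpos m [0.2316, -0.0904, 0.104] twist [0.0, -0.785, 0.0]
dpos m [0.2316, -0.0904, 0.166] twist [0.0, -0.785, 0.0]
```

>>> carry_out(steps=[{"gripper": 0.1, "delta_pos": [0.058, -0.023, 0], "twist": [0, 0, 0]}, {"gripper": 0.1, "delta_pos": [0.116, -0.045, 0], "twist": [0, -0.157, 0]}, {"gripper": 0.1, "delta_pos": [0.174, -0.068, 0], "twist": [0, -0.314, 0]}, {"gripper": 0.1, "delta_pos": [0.2316, -0.0904, 0.03], "twist": [0, -0.471, 0]}, {"gripper": 0.1, "delta_pos": [0.2316, -0.0904, 0.06], "twist": [0, -0.628, 0]}, {"gripper": 0.1, "delta_pos": [0.2316, -0.0904, 0.1], "twist": [0, -0.785, 0]}, {"gripper": 0.1, "delta_pos": [0.2316, -0.0904, 0.12], "twist": [0, -0.785, 0]}, {"gripper": 0.1, "delta_pos": [0.2316, -0.0904, 0.12], "twist": [0, -0.785, 0]}, {"gripper": 0.1, "delta_pos": [0.2316, -0.0904, 0.12], "twist": [0, -0.785, 0]}])

```text
t: 6.35
eef_pos: [460.5, 282.5, 84.6]
tool_rot: [0.699, 0.605, -0.287, 0.25]
contact_force: [-0.8, 0.2, 0.2]
width: 0.269
grasp_force: 79.9
```

Run:
```python
from station import r
import cv2,numpy as np
a=r.get_image("top")["pixels"][170:290,140:270,::-1];b=r.get_image("scene")["pixels"][70:220,230:390,::-1]
cv2.imwrite("pics/w4.png",np.hstack([cv2.resize(a,(390,360),interpolation=2),cv2.resize(b,(384,360),interpolation=2)]))
```

```text
(no output)
```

View pics/w4.png

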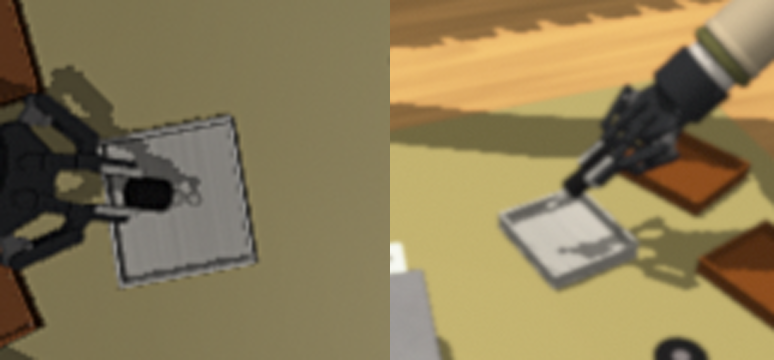

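The pin is tilted above the grey tray, aligned once parallax is allowed for. I'll lower it 46 mm and release.

>>> carry_out(steps=[{"gripper": 0.1, "delta_pos": [0.012, 0, 0.012], "twist": [0, 0, 0]}, {"gripper": 0.1, "delta_pos": [0.022, 0, 0.022], "twist": [0, 0, 0]}, {"gripper": 0.1, "delta_pos": [0.0285, 0, 0.0285], "twist": [0, 0, 0]}, {"gripper": 0.1, "delta_pos": [0.0325, 0, 0.0325], "twist": [0, 0, 0]}, {"gripper": 0.1, "delta_pos": [0.0325, 0, 0.0325], "twist": [0, 0, 0]}, {"gripper": 0.1, "delta_pos": [0.0325, 0, 0.0325], "twist": [0, 0, 0]}])

```text
t: 7.2
eef_pos: [459.3, 283.8, 35.8]
tool_rot: [0.697, 0.606, -0.289, 0.251]
contact_force: [0.8, -0.8, -0.7]
width: 0.269
grasp_force: 79.9
```

>>> carry_out(steps=[{"gripper": 0.35, "delta_pos": [0, 0, 0], "twist": [0, 0, 0]}, {"gripper": 0.5, "delta_pos": [0, 0, 0], "twist": [0, 0, 0]}, {"gripper": 0.6, "delta_pos": [0, 0, 0], "twist": [0, 0, 0]}, {"gripper": 0.6, "delta_pos": [0, 0, 0], "twist": [0, 0, 0]}, {"gripper": 0.6, "delta_pos": [0, 0, -0.02], "twist": [0, 0, 0]}, {"gripper": 0.6, "delta_pos": [0, 0, -0.06], "twist": [0, 0, 0]}, {"gripper": 0.6, "delta_pos": [-0.05, 0, -0.11], "twist": [0, 0, 0]}, {"gripper": 0.6, "delta_pos": [-0.09, 0, -0.15], "twist": [0, 0, 0]}, {"gripper": 0.6, "delta_pos": [-0.09, 0, -0.15], "twist": [0, 0, 0]}, {"gripper": 0.6, "delta_pos": [-0.09, 0, -0.15], "twist": [0, 0, 0]}])

```text
t: 8.45
eef_pos: [464.7, 325.9, 205.3]
tool_rot: [0.698, 0.606, -0.288, 0.25]
contact_force: [0.0, -0.7, 0.1]
width: 0.598
grasp_force: 0.0
```

Run:
```python
from station import r
from h import *
import cv2
s=r.observe();print(s["eef_pos"],s["tool_rot"],s["joints"])
a=r.get_image("top")["pixels"][170:290,140:270,::-1];b=r.get_image("scene")["pixels"][70:220,230:390,::-1]
cv2.imwrite("pics/w5.png",np.hstack([cv2.resize(a,(390,360),interpolation=2),cv2.resize(b,(384,360),interpolation=2)]))
c=np.array([s["eef_pos"][0],s["eef_pos"][1],s["eef_pos"][2]]);r0=R.from_quat(s["tool_rot"])
delta(c,r0,[474.4,-63.9,200],down(-.145))
```

```text
[464.6941718  325.91851456 205.27999813] [ 0.69750477  0.60622896 -0.28849207  0.25049125] [-1.30385801  0.84769152  0.68788423  1.62209853  0.02650669  1.41064446
 -0.79833038]
dpos m [-0.2686, 0.064, 0.2753] twist [0.0017, 0.7841, 0.0049]
```

View pics/w5.png

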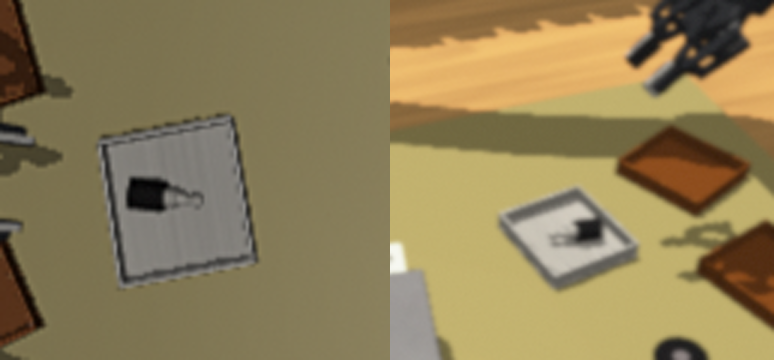

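The pin lies inside the steel tray at top crop (162,195). Next is the handle.

>>> carry_out(steps=[{"gripper": 0.6, "delta_pos": [-0.2686, 0.064, 0.2753], "twist": [0, 0.784, 0.005]}, {"gripper": 0.6, "delta_pos": [-0.2686, 0.064, 0.2753], "twist": [0, 0.784, 0.005]}, {"gripper": 0.6, "delta_pos": [-0.2686, 0.064, 0.2753], "twist": [0, 0.784, 0.005]}, {"gripper": 0.6, "delta_pos": [-0.2686, 0.064, 0.2753], "twist": [0, 0.784, 0.005]}, {"gripper": 0.6, "delta_pos": [-0.2686, 0.064, 0.2753], "twist": [0, 0.784, 0.005]}, {"gripper": 0.6, "delta_pos": [-0.2686, 0.064, 0.2753], "twist": [0, 0.784, 0.005]}, {"gripper": 0.6, "delta_pos": [-0.2686, 0.064, 0.2753], "twist": [0, 0.784, 0.005]}, {"gripper": 0.6, "delta_pos": [-0.2686, 0.064, 0.2753], "twist": [0, 0.784, 0.005]}, {"gripper": 0.6, "delta_pos": [-0.2686, 0.064, 0.2753], "twist": [0, 0.784, 0.005]}, {"gripper": 0.6, "delta_pos": [-0.2686, 0.064, 0.2753], "twist": [0, 0.784, 0.005]}])

```text
t: 9.8
eef_pos: [474.6, -62.5, 200.0]
tool_rot: [0.756, 0.655, -0.0, 0.001]
contact_force: [-0.6, 0.4, 0.2]
width: 0.6
grasp_force: 0.0
```

Run:
```python
from station import r
from h import *
import cv2
s=r.observe();im=r.get_image("wrist");print(s["eef_pos"],s["tool_rot"],s["joints"])
pickle.dump((s,im),open("w6.pkl","wb"));cv2.imwrite("pics/w6.png",cv2.resize(im["pixels"][:,:,::-1],None,fx=1.5,fy=1.5,interpolation=cv2.INTER_CUBIC))
```

```text
[474.62359367 -62.51917282 199.95462424] [ 7.55515122e-01  6.55130893e-01 -1.75082790e-04  6.18408480e-04] [-0.36867241  0.34669878  0.50540631  2.17966733 -0.26550979  0.67237153
  0.17859918]
```

View pics/w6.png

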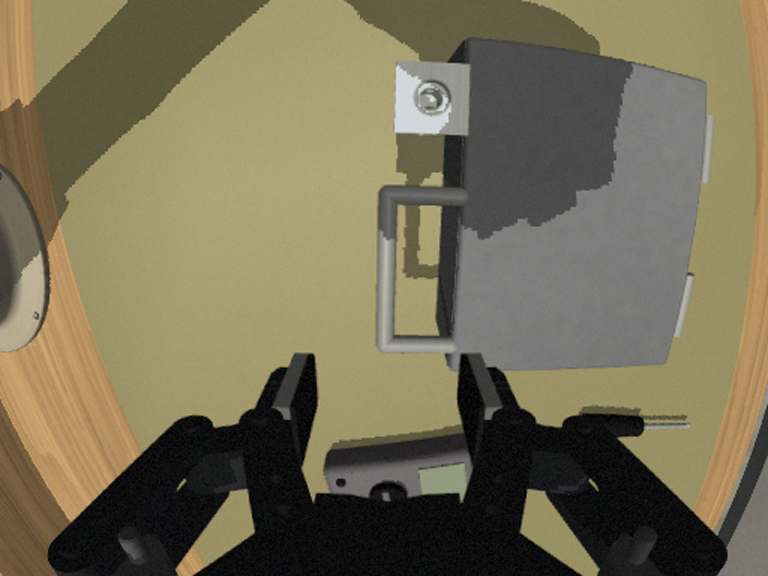

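The bar axis runs from (387,195) to (386,344), midway between the pads (315 and 460). The socket is empty at (432,97).

Run:
```python
from h import *
s,im=pickle.load(open("w6.pkl","rb"));s1,i1=pickle.load(open("w1.pkl","rb"))
for a,b in[((387,195),(388,290)),((386,344),(388,398))]: print(wz(s,im,*a,94),tri([wray(s,im,*a),wray(s1,i1,*b)]))
```

```text
[481.4 -14.8  94. ] (array([481.3, -15.1,  91.7]), [0.0, 0.0])
[ 466.5 -113.8   94. ] (array([ 466.7, -115.1,   91.3]), [0.4, 0.4])
```

>>> carry_out(steps=[{"gripper": 0.4, "delta_pos": [-0.0015, -0.0004, 0.02], "twist": [0, 0, 0]}, {"gripper": 0.4, "delta_pos": [-0.0015, -0.0004, 0.05], "twist": [0, 0, 0]}, {"gripper": 0.4, "delta_pos": [-0.0015, -0.0004, 0.075], "twist": [0, 0, 0]}, {"gripper": 0.4, "delta_pos": [-0.0015, -0.0004, 0.09], "twist": [0, 0, 0]}, {"gripper": 0.4, "delta_pos": [-0.0015, -0.0004, 0.105], "twist": [0, 0, 0]}, {"gripper": 0.4, "delta_pos": [-0.0015, -0.0004, 0.118], "twist": [0, 0, 0]}, {"gripper": 0.4, "delta_pos": [-0.0015, -0.0004, 0.125], "twist": [0, 0, 0]}, {"gripper": 0.4, "delta_pos": [-0.0015, -0.0004, 0.125], "twist": [0, 0, 0]}, {"gripper": 0.4, "delta_pos": [-0.0015, -0.0004, 0.125], "twist": [0, 0, 0]}], squeeze=40)

```text
t: 10.98
eef_pos: [474.6, -65.6, 75.8]
tool_rot: [0.756, 0.654, 0.0, 0.001]
contact_force: [0.6, -0.3, 0.1]
width: 0.398
grasp_force: 0.0
```

>>> carry_out(steps=[{"gripper": 0.05, "delta_pos": [0, 0, 0], "twist": [0, 0, 0]}, {"gripper": 0.05, "delta_pos": [0, 0, 0], "twist": [0, 0, 0]}, {"gripper": 0.05, "delta_pos": [0, 0, 0], "twist": [0, 0, 0]}, {"gripper": 0.05, "delta_pos": [0, 0, 0], "twist": [0, 0, 0]}, {"gripper": 0.05, "delta_pos": [0, 0, 0], "twist": [0, 0, 0]}, {"gripper": 0.05, "delta_pos": [0, 0, 0], "twist": [0, 0, 0]}], squeeze=40)

```text
t: 11.72
eef_pos: [474.1, -65.5, 75.6]
tool_rot: [0.756, 0.654, 0.0, 0.001]
contact_force: [-1.5, 0.2, 5.1]
width: 0.052
grasp_force: 3.1
```

Run:
```python
from h import *
from station import r
s=r.observe();print(s["eef_pos"],s["width"],s["contact_force"])
# lid arc in tool axes (tool y = case +x, tool x = case +y, z down)
for a in np.radians([6,12,18,24,30,35,40,45,48,50]):
    x=-.225*np.cos(a)+.004*np.sin(a)+.225; z=.225*np.sin(a)+.004*np.cos(a)-.004
    print(round(np.degrees(a)),round(x,4),round(-z,4))
```

```text
[474.07437491 -65.49437334  75.58628469] 0.05239480297890942 [-1.54128043  0.17930602  5.13301442]
6 0.0017 -0.0235
12 0.0057 -0.0467
18 0.0122 -0.0693
24 0.0211 -0.0912
30 0.0321 -0.112
35 0.043 -0.1283
40 0.0552 -0.1437
45 0.0687 -0.1579
48 0.0774 -0.1659
50 0.0834 -0.1709
```

>>> carry_out(steps=[{"gripper": 0, "delta_pos": [0, 0, 0], "twist": [0, 0, 0]}, {"gripper": 0, "delta_pos": [0, 0, 0], "twist": [0, 0, 0]}, {"gripper": 0, "delta_pos": [0, 0, 0], "twist": [0, 0, 0]}, {"gripper": 0, "delta_pos": [0, 0, 0], "twist": [0, 0, 0]}], squeeze=50)

```text
t: 12.22
eef_pos: [474.2, -65.5, 75.8]
tool_rot: [0.756, 0.654, 0.0, 0.001]
contact_force: [-2.7, 1.6, 10.4]
width: 0.002
grasp_force: 5.2
```

Run:
```python
from station import r
import cv2
s=r.observe();print(s["eef_pos"],s["width"],s["contact_force"])
im=r.get_image("wrist")["pixels"];cv2.imwrite("pics/w7.png",cv2.resize(im[100:384,120:400,::-1],None,fx=2,fy=2,interpolation=cv2.INTER_CUBIC))
```

```text
[474.16013405 -65.519606    75.82487598] 0.0023402266146225655 [-2.68141848  1.64397203 10.41004276]
```

View pics/w7.png

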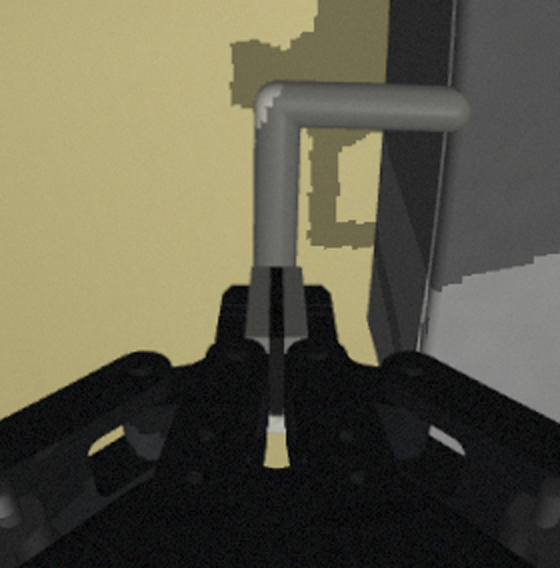

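The fingers shut fully (width 0.002, only 5 N) and the bar isn't between the pads. The bar goes out of sight at the pads' front edge (277,265). I'll project known points to see where the bar is relative to the pads.

Run:
```python
from h import *
from station import r
s=r.observe();im=r.get_image("wrist");C=im["tool_from_camera"];K=im["mtx"];Q=R.from_quat(s["tool_rot"])
def prj(p):
    q=np.linalg.inv(C)@np.r_[p,1];a=np.array([q[0],-q[1],-q[2]]);th=np.arctan2(np.hypot(a[0],a[1]),a[2]);ph=np.arctan2(a[1],a[0]);rr=K[0,0]*th
    return ((np.array([rr*np.cos(ph)+K[0,2]-120,rr*np.sin(ph)+K[1,2]-100]))*2).round(0)
for n,p in dict(tcp_front=(11,0,0),grasp_front=(11,0,-19),m38=(11,0,-38)).items(): print(n,prj(np.array(p)))
for z in(94,80,70):
  for n,p in dict(end=(481.3,-15),mid=(476,-50)).items(): print(z,n,prj(Q.inv().apply(np.array([*p,z])-s["eef_pos"])))
for u,v in[(277,100)]:
  o,d=wray(s,im,u/2+120,v/2+100,1)
  for z in(60,70,80,94):print(z,(o+d*(z-o[2])/d[2]).round(1))
# bar thickness px -> range: edges at row 200
a=wray(s,im,256/2+120,200,1)[1];b=wray(s,im,298/2+120,200,1)[1]
ang=np.arccos(a@b);o=wray(s,im,258,200,1)[0];print("range",12/ang,"z",o[2]+12/ang*a[2])
w=s["joints"];print(s["contact_force"],s["ft_torque"])
```

```text
tcp_front [276. 225.]
grasp_front [276. 251.]
m38 [276. 284.]
94 end [275. 106.]
94 mid [275. 235.]
80 end [275.  96.]
80 mid [275. 215.]
70 end [275.  90.]
70 mid [275. 204.]
60 [481.1 -19.8  60. ]
70 [481.4 -18.   70. ]
80 [481.6 -16.1  80. ]
94 [481.9 -13.5  94. ]
range 169.93044838710068 z 83.16451242233785
[-2.90450159  1.48503539 10.56580429] [ 0.15299767  0.65225212 -0.04971581]
```

The pads' visible tips project about 24–27 mm behind the nominal TCP. With the 10 N upward force, this means the shut tips are resting on top of the bar (z≈100). I'll lift, reopen, and go about 25 mm deeper, watching the force.

>>> carry_out(steps=[{"gripper": 0.2, "delta_pos": [0, 0, -0.015], "twist": [0, 0, 0]}, {"gripper": 0.42, "delta_pos": [0, 0, -0.015], "twist": [0, 0, 0]}, {"gripper": 0.42, "delta_pos": [0, 0, -0.015], "twist": [0, 0, 0]}, {"gripper": 0.42, "delta_pos": [0, 0, -0.01], "twist": [0, 0, 0]}, {"gripper": 0.42, "delta_pos": [0, 0, 0], "twist": [0, 0, 0]}, {"gripper": 0.42, "delta_pos": [0, 0, 0.008], "twist": [0, 0, 0]}, {"gripper": 0.42, "delta_pos": [0, 0, 0.014], "twist": [0, 0, 0]}, {"gripper": 0.42, "delta_pos": [0, 0, 0.014], "twist": [0, 0, 0]}])

```text
t: 13.32
eef_pos: [474.0, -65.7, 60.9]
tool_rot: [0.756, 0.654, -0.0, 0.001]
contact_force: [-0.5, 0.1, -0.7]
width: 0.424
grasp_force: 0.0
```

>>> carry_out(steps=[{"gripper": 0.42, "delta_pos": [0, 0, 0.006], "twist": [0, 0, 0]}, {"gripper": 0.42, "delta_pos": [0, 0, 0.01], "twist": [0, 0, 0]}, {"gripper": 0.42, "delta_pos": [0, 0, 0.01], "twist": [0, 0, 0]}, {"gripper": 0.25, "delta_pos": [0, 0, 0.01], "twist": [0, 0, 0]}, {"gripper": 0, "delta_pos": [0, 0, 0.01], "twist": [0, 0, 0]}, {"gripper": 0, "delta_pos": [0, 0, 0.01], "twist": [0, 0, 0]}, {"gripper": 0, "delta_pos": [0, 0, 0.01], "twist": [0, 0, 0]}, {"gripper": 0, "delta_pos": [0, 0, 0.01], "twist": [0, 0, 0]}, {"gripper": 0, "delta_pos": [0, 0, 0.01], "twist": [0, 0, 0]}, {"gripper": 0, "delta_pos": [0, 0, 0.01], "twist": [0, 0, 0]}], squeeze=50)

```text
t: 14.58
eef_pos: [473.6, -65.5, 51.7]
tool_rot: [0.756, 0.654, 0.0, 0.001]
contact_force: [-3.6, -0.1, 6.5]
width: 0.122
grasp_force: 48.7
```

The bar is gripped at 48.7 N, width 0.122. I'll start the arc gently and check the force.

>>> carry_out(steps=[{"gripper": 0, "delta_pos": [0, 0.0003, -0.008], "twist": [0, 0, 0]}, {"gripper": 0, "delta_pos": [0, 0.001, -0.016], "twist": [0, 0, 0]}, {"gripper": 0, "delta_pos": [0, 0.0017, -0.0235], "twist": [0, 0, 0]}, {"gripper": 0, "delta_pos": [0, 0.0035, -0.035], "twist": [0, 0, 0]}, {"gripper": 0, "delta_pos": [0, 0.0057, -0.0467], "twist": [0, 0, 0]}, {"gripper": 0, "delta_pos": [0, 0.0057, -0.0467], "twist": [0, 0, 0]}])

```text
t: 15.32
eef_pos: [479.3, -66.4, 99.3]
tool_rot: [0.756, 0.654, 0.0, 0.001]
contact_force: [-6.1, -0.5, -0.7]
width: 0.121
grasp_force: 48.9
```

>>> carry_out(steps=[{"gripper": 0, "delta_pos": [0, 0.0065, -0.0226], "twist": [0, 0, 0]}, {"gripper": 0, "delta_pos": [0, 0.0154, -0.0445], "twist": [0, 0, 0]}, {"gripper": 0, "delta_pos": [0, 0.0264, -0.0653], "twist": [0, 0, 0]}, {"gripper": 0, "delta_pos": [0, 0.0373, -0.0816], "twist": [0, 0, 0]}, {"gripper": 0, "delta_pos": [0, 0.0495, -0.097], "twist": [0, 0, 0]}, {"gripper": 0, "delta_pos": [0, 0.063, -0.1112], "twist": [0, 0, 0]}, {"gripper": 0, "delta_pos": [0, 0.0717, -0.1192], "twist": [0, 0, 0]}, {"gripper": 0, "delta_pos": [0, 0.0777, -0.1242], "twist": [0, 0, 0]}, {"gripper": 0, "delta_pos": [0, 0.0777, -0.1242], "twist": [0, 0, 0]}, {"gripper": 0, "delta_pos": [0, 0.0777, -0.1242], "twist": [0, 0, 0]}])

```text
t: 16.58
eef_pos: [552.4, -78.4, 224.1]
tool_rot: [0.757, 0.654, -0.002, -0.001]
contact_force: [-19.8, -0.9, 21.1]
width: 0.117
grasp_force: 49.6
```

Run:
```python
from station import r
from h import *
import cv2
s=r.observe();print(s["eef_pos"],s["width"],s["contact_force"],s["grasp_force"])
p=s["eef_pos"]-[473.6,-65.5,51.7];c,n=np.cos(-.145),np.sin(-.145);dx=c*p[0]+n*p[1]
print("dx,dz",dx,p[2],"angle",np.degrees(np.arctan2(4+p[2],225-dx)-np.arctan2(4,225)),"radius",np.hypot(4+p[2],225-dx))
ims=[r.get_image(n) for n in("scene","top")];pickle.dump(ims,open("end.pkl","wb"))
a=ims[0]["pixels"][40:300,60:410,::-1];b=ims[1]["pixels"][90:280,150:460,::-1]
cv2.imwrite("pics/w8.png",np.hstack([cv2.resize(a,(400,297)),cv2.resize(b,(400,245))[:, :] if 0 else cv2.resize(b,(400,297))]))
```

```text
[552.43335553 -78.36486726 224.1277359 ] 0.1170694560301335 [-19.84843823  -0.90111204  21.10286555] 49.56449031829834
dx,dz 79.86494680196705 172.42773589766347 angle 49.539717315364186 radius 228.45334241540775
```

View pics/w8.png

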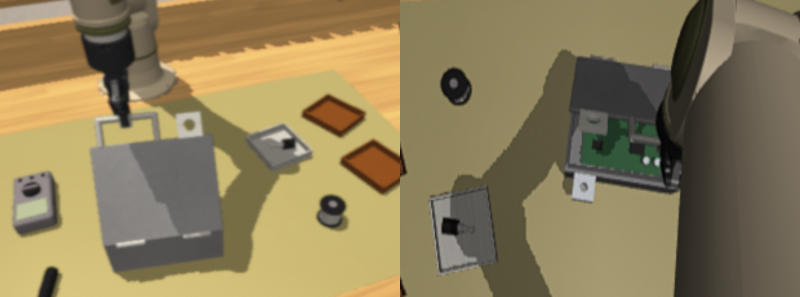

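The lid is up at about 49.5° and held, and the pin is in the tray at (285,143) in the left half. A 29 N force pushes the tool radially outward from the hinge, so I'll ease out about 2 mm.

>>> carry_out(steps=[{"gripper": 0, "delta_pos": [0, -0.0007, -0.0008], "twist": [0, 0, 0]}, {"gripper": 0, "delta_pos": [0, -0.0013, -0.0016], "twist": [0, 0, 0]}, {"gripper": 0, "delta_pos": [0, -0.0013, -0.0016], "twist": [0, 0, 0]}, {"gripper": 0, "delta_pos": [0, -0.0013, -0.0016], "twist": [0, 0, 0]}])

```text
t: 17.18
eef_pos: [553.8, -78.6, 225.4]
tool_rot: [0.757, 0.654, -0.001, 0.001]
contact_force: [-9.2, -3.1, 6.2]
width: 0.115
grasp_force: 49.2
```

Run:
```python
from h import *
from station import r
S=pickle.load(open("end.pkl","rb"))[0]
c,n=np.cos(-.145),np.sin(-.145);H=np.array([702,-57.5,90])
def prj(p):
    q=S["T"][:3,:3].T@(p-S["T"][:3,3]);k=S["mtx"];return np.array([k[0,2]+k[0,0]*q[0]/-q[2],k[1,2]-k[1,1]*q[1]/-q[2]]).round(1)
for a in (0,42,46,50,54):
    t=np.radians(a);x=-225*np.cos(t)+4*np.sin(t);z=225*np.sin(t)+4*np.cos(t)
    print(a,[prj(H+[c*x-n*y,n*x+c*y,z]).tolist() for y in(10,-90)])
s=r.observe();print(s["eef_pos"],s["contact_force"],s["t"])
p=s["eef_pos"]-[473.6,-65.5,51.7];dx=c*p[0]+n*p[1];print(np.degrees(np.arctan2(4+p[2],225-dx))-1)
```

```text
0 [[202.1, 174.5], [162.4, 179.7]]
42 [[195.9, 141.3], [148.2, 146.9]]
46 [[195.6, 140.2], [146.8, 145.9]]
50 [[195.3, 139.5], [145.4, 145.3]]
54 [[195.0, 139.4], [144.1, 145.3]]
[553.81067282 -78.61190541 225.38349814] [-9.22103649 -3.09297437  6.164156  ] 17.175
50.02898412432624
```

```bash
python3 -c "
from station import r
print(r.close_job())"
```

```text
the job is handed in; nothing more can be done
None
```

The locking pin is out of its socket and lying in the steel tray, and I handed the job in at 17.2 s with the gripper holding the lid at about 50°, worked out from the arm's position and consistent with the scene camera.

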